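Put the tiered tasting stand together

ROBOT

A 6-joint arm with a two-finger parallel gripper is mounted at the origin on the work surface. World frame = base frame: x ahead of the robot, y to its left, z up, the work surface at z = 0. Lengths are in m, angles in rad, forces in N, time in s.
With the tool pointing down it reaches from about 0.2 to 0.875 m from the base axis. Payload 3.4 kg.
Tool frame: the origin (TCP) lies midway between the tips of the shut fingers; the grasp point (between the pads) lies 19 mm behind it (arm.grip_point_offset is the distance from the TCP to the grasp point, in m); y points along the fingers, z is the direction in which the jaws open and shut, and the axes are right-handed (so a half turn about y gives the same grasp; the last joint's range is limited). The gripper opens to 94 mm and grips with 3 to 60 N. Pads are 16 mm wide; open, the fingers measure 119 mm over their backs; the gripper's body (75 mm by 177 mm) begins 78 mm behind the grasp point.
Start: joints at [-1.466, 0.276, 1.505, -0, 1.361, -0.121], TCP at [0.129, -0.56, 0.205] pointing down, gripper open.
Joint ranges: [-2.89, 2.89], [-0.75, 2.08], [0.22, 2.7], [-1.18, 4.32], [0.11, 2.71], [-2.7, 2.7]. Speed limits (rad/s): [2.57, 2.57, 3.14, 3.14, 3.14, 3.14].

INTERFACE

Orientations are given as a unit quaternion [w, x, y, z].
In Python, from plant import arm, get_image gives the robot as it stands. The module is installed in compiled form; this text tells all that it offers.
- The arm moves only by the tool move_arm, never from a script. Its argument "deltas" is a list of rows, each an object with "delta_pos": the shift along the tool's x, y, z in m, a list of three; "angular": the turn, a rotation vector about the tool's x, y, z in degrees, a list of three; "grip": the gripper's target within -1 to 1 (shut at 1, half-way at 0, fully open at -1). A call has 1 to 20 rows; each row shifts and turns the commanded pose from where the row before left it, along the tool's axes as they then stand; what a row does not reach is not made up. A row lasts 1/10 s, in which the tool goes at most 50 mm and 8.59 degrees, less where a joint would pass 70% of its speed; a pose out of reach is approached as far as the arm can. A call is refused whole if a number of a shift passes 0.05 or a number of a turn 8.59, either way. A call with a gripper value outside its range is refused whole. The fingers move at their own pace and stop on an object; "squeeze" is the grip in N (left out, the last holds). Time passes only in rows, so rows that do not move let the fingers close. It gives the time, the measured TCP pose, the force and the opening at its end, in the units of the state.
- arm.get_state(): the state, without advancing time (a new reading comes with each control period).
- get_image(name): name is "scene" or "side" or "wrist"; returns a dict with "pixels" (420x560x3 uint8, blue, green, red), "mtx" (3x3 intrinsics, pixels), "eye" and "attitude" of the camera in the world; the wrist camera has in their place "hand_eye" (4x4, takes a point from camera to tool coordinates, whose origin is the TCP and whose axes are the tool frame's). Camera axes: x right, y down, z forward; pixel columns grow to the right and rows downward; lengths in m; the calibration is good to about 2 mm. A picture is of the moment at which its call begins: read the wrist's pose just before it. There is no depth.
- arm.finish_job(): hands the job in, once; it reports no verdict.
The state is a dict: "t": time; "joints": joint angles; "qd": joint speeds; "tau": joint torques, N m; "tcp_pos": TCP position; "tool_rot": TCP orientation; "force": force on the tool from outside, world axes, zero at the start; "wrist_torque": the same for the moment, N m; "grip_width": finger opening in m.
Only numpy, scipy, OpenCV 4.12 (cv2) and the standard library are available. Lean on these libraries where they do the work, as an engineer would, in place of code of your own. Each camera call takes 0.05 s, during which the arm holds its last target.

TASK

Build the wooden tasting stand on the round cork mat (not the square one), piece by piece from the bottom up: the large tier centred on the mat, then the medium tier on its post, then the small tier, and last the white dip bowl, right way up, on the topmost post. Centre each piece well on the one below so that the stand is straight, let go of everything, and leave the jars, the bread roll and the salt mill where they stand.

Things in the scene. Friction and masses are not known exactly. Their poses are not given: they have to be found in the camera images.
- large_tier: The widest of three alike tiers of pale wood: a flat round plate 150 mm in diameter and 12 mm thick, with a plain upright cylindrical post 44 mm in diameter and 48 mm tall rising from its centre (60 mm tall in all; darker band round the top of the post). The post's flat top carries the next piece; no socket or spigot. Loose, 0.06 to 0.3 kg, starts standing upright on the table. Origin: centre of the underside; z up along the post.
- medium_tier: The middle one of three alike tiers of pale wood: a flat round plate 115 mm in diameter and 12 mm thick, with a plain upright cylindrical post 44 mm in diameter and 48 mm tall rising from its centre (60 mm tall in all; darker band round the top of the post). The post's flat top carries the next piece; no socket or spigot. Loose, 0.06 to 0.3 kg, starts standing upright on the table. Origin: centre of the underside; z up along the post.
- small_tier: The narrowest of three alike tiers of pale wood: a flat round plate 80 mm in diameter and 12 mm thick, with a plain upright cylindrical post 44 mm in diameter and 48 mm tall rising from its centre (60 mm tall in all; darker band round the top of the post). The post's flat top carries the next piece; no socket or spigot. Loose, 0.06 to 0.3 kg, starts standing upright on the table. Origin: centre of the underside; z up along the post.
- dip_bowl: Small white ceramic bowl, open at the top: 64 mm in outer diameter from 12 mm above its underside up to the rim, 54 mm at its flat foot, 45 mm tall, wall 4 mm, floor 6 mm thick. Loose, 0.08 to 0.16 kg, starts upright. Origin: centre of the underside; z up.
- round_mat: Round cork mat 170 mm in diameter, 6 mm thick, fixed flat on the table: the place for the stand. Origin: centre of its underside, on the table (its top is 6 mm higher); z up.
- square_mat: Square cork mat 160 by 160 mm, 6 mm thick, fixed flat on the table; not used. Origin: centre of its underside; z up.
- tall_jar: Bystander: closed amber glass jar, 54 mm in diameter, 80 mm tall, loose, upright. Origin: centre of the underside. To be left alone.
- low_jar: Bystander: closed clear glass jar, 60 mm in diameter, 52 mm tall, loose, upright. Origin: centre of the underside. To be left alone.
- bread_roll: Bystander: round brown bread roll, 72 mm in diameter, 45 mm tall, loose. Origin: centre of the underside. To be left alone.
- salt_mill: Bystander: dark wooden salt mill, 48 mm in diameter, 82 mm tall, loose, upright. Origin: centre of the underside. To be left alone.
Mind the look-alikes: they are no part of the job. What is shaped like the medium_tier but pink or yellow is not meant. Leave any purple look-alike of the large_tier alone.

How it is judged:
On the way, in this order (a step that is already met when the one before it is completed fails the run):
1. the large tier stands released on the round mat (horizontal distance between large_tier and round_mat below 0.015 m and z of large_tier in the frame of round_mat between 0.002 and 0.01 m and angle between large_tier's own z axis and vertical below 0.08 rad and linear speed of large_tier below 0.02 m/s and angular speed of large_tier below 0.15 rad/s and contact force between the fingers and large_tier below 0.05 N), for 0.2 s.
2. the medium tier stands released on the large tier's post (horizontal distance between medium_tier and large_tier below 0.01 m and z of medium_tier in the frame of large_tier between 0.056 and 0.064 m and angle between medium_tier's own z axis and vertical below 0.08 rad and linear speed of medium_tier below 0.02 m/s and angular speed of medium_tier below 0.15 rad/s and contact force between the fingers and medium_tier below 0.05 N), for 0.2 s.
3. the small tier stands released on the medium tier's post (horizontal distance between small_tier and medium_tier below 0.01 m and z of small_tier in the frame of medium_tier between 0.056 and 0.064 m and angle between small_tier's own z axis and vertical below 0.08 rad and linear speed of small_tier below 0.02 m/s and angular speed of small_tier below 0.15 rad/s and contact force between the fingers and small_tier below 0.05 N), for 0.2 s.
4. the bowl stands released on the small tier's post (horizontal distance between dip_bowl and small_tier below 0.01 m and z of dip_bowl in the frame of small_tier between 0.056 and 0.064 m and angle between dip_bowl's own z axis and vertical below 0.08 rad and linear speed of dip_bowl below 0.02 m/s and angular speed of dip_bowl below 0.15 rad/s and contact force between the fingers and dip_bowl below 0.05 N), for 0.2 s.
At the end, for the whole second after the job is handed in: The large tier stands flat on the round mat, centred within 15 mm; medium tier, small tier and bowl stand in that order each on the post of the piece below, centred on it within 10 mm, resting on it (heights within 4 mm), upright within 0.08 rad; all at rest and released (all of step 1 and all of step 2 and all of step 3 and all of step 4); the robot touches nothing.
It fails at once if the tall jar is shoved more than 25 mm or knocked over (distance of tall_jar from where it was at the start of the episode above 0.025 m or angle between tall_jar's own z axis and vertical above 0.5 rad).
It fails at once if the low jar is shoved more than 25 mm or knocked over (distance of low_jar from where it was at the start of the episode above 0.025 m or angle between low_jar's own z axis and vertical above 0.5 rad).
It fails at once if the bread roll is shoved more than 25 mm or knocked over (distance of bread_roll from where it was at the start of the episode above 0.025 m or angle between bread_roll's own z axis and vertical above 0.5 rad).
It fails at once if the salt mill is shoved more than 25 mm or knocked over (distance of salt_mill from where it was at the start of the episode above 0.025 m or angle between salt_mill's own z axis and vertical above 0.5 rad).
It also fails if it takes over 106 s, if anything falls off the work surface, if the arm or the gripper's body presses on something with over 40 N, if the wrist force passes 120 N, or if a joint passes its speed limit or range.

## Working session

There is one attempt and no reset: what is moved stays moved. The work goes in short steps, Python scripts to look and compute and a tool call to move; the robot and the scene stay as the last step left them, time stands still between calls to the robot, and variables do not carry over. Pictures are saved under pics/ and viewed, and the job is handed in when it is done.

Besides the shell and the picture viewer there is one more tool, called after "Call:" as name(argument=value, ...) on one line, values as JSON. move_arm: Moves the arm, as the interface text tells. Its arguments: {"type":"object","properties":{"deltas":{"type":"array","items":{"type":"object","properties":{"delta_pos":{"type":"array","items":{"type":"number"}},"angular":{"type":"array","items":{"type":"number"}},"grip":{"type":"number"}}}},"squeeze":{"type":"number"}},"required":["deltas"]}

```bash
mkdir -p pics; cat > h.py <<'E'
from plant import arm, get_image
import numpy as np, cv2
E
python3 - <<'E'
from h import *
s=arm.get_state(); print({k:np.round(v,3) for k,v in s.items()})
for n in ["scene","side","wrist"]:
    d=get_image(n); cv2.imwrite(f"pics/{n}0.png",d["pixels"])
    print(n,{k:np.round(v,3) for k,v in d.items() if k!="pixels"})
    np.savez(f"{n}0.npz",**d)
E
```

```text
{'t': np.float64(0.0), 'joints': array([-1.466,  0.277,  1.506,  0.   ,  1.361, -0.121]), 'qd': array([-0.   , -0.001, -0.001, -0.001, -0.001,  0.001]), 'tau': array([-2.0000e-03, -4.0459e+01, -2.3723e+01,  7.0000e-02,  3.5000e-02,
       -0.0000e+00]), 'tcp_pos': array([ 0.129, -0.56 ,  0.205]), 'tool_rot': array([ 0.08 , -0.08 ,  0.703, -0.702]), 'force': array([ 0.239,  0.621, -0.41 ]), 'wrist_torque': array([ 0.007,  0.044, -0.03 ]), 'grip_width': np.float64(0.094)}
scene {'mtx': array([[525.035,   0.   , 278.424],
       [  0.   , 525.035, 209.228],
       [  0.   ,   0.   ,   1.   ]]), 'eye': array([1.584, 0.259, 1.053]), 'attitude': array([-0.242,  0.55 ,  0.73 , -0.326])}
side {'mtx': array([[442.223,   0.   , 278.846],
       [  0.   , 442.223, 206.664],
       [  0.   ,   0.   ,   1.   ]]), 'eye': array([0.333, 0.836, 0.926]), 'attitude': array([ 0.044, -0.088,  0.917, -0.388])}
wrist {'mtx': array([[336.816,   0.   , 282.586],
       [  0.   , 336.816, 208.35 ],
       [  0.   ,   0.   ,   1.   ]]), 'hand_eye': array([[ 0.   ,  0.968,  0.25 , -0.072],
       [-0.   , -0.25 ,  0.968, -0.179],
       [ 1.   , -0.   ,  0.   , -0.   ],
       [ 0.   ,  0.   ,  0.   ,  1.   ]])}
```

View pics/scene0.png

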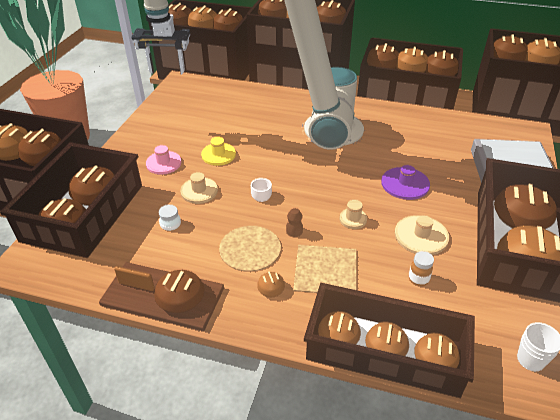

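View pics/side0.png

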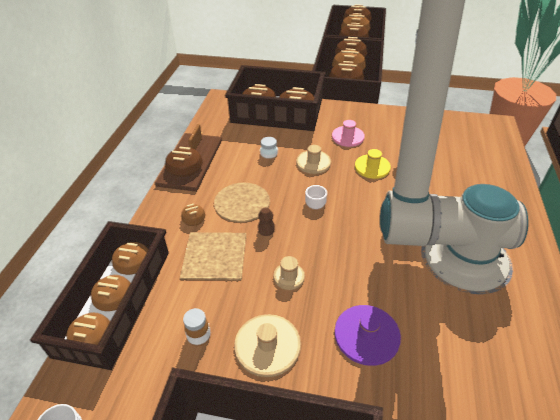

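View pics/wrist0.png

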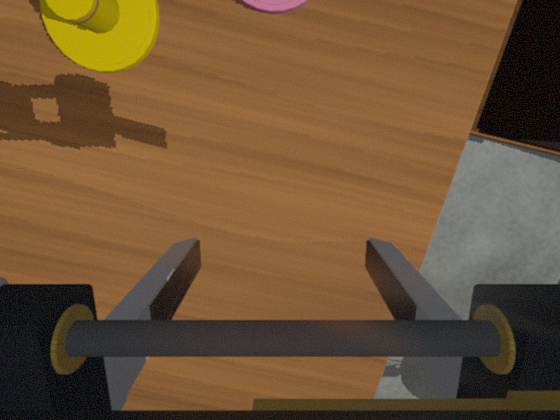

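```bash
python3 - <<'E'
import numpy as np,cv2
a=np.load("scene0.npz")["pixels"];b=np.load("side0.npz")["pixels"]
def c(im,u,v,r=32): return cv2.resize(im[v-r:v+r,u-r:u+r],(256,256),interpolation=cv2.INTER_CUBIC)
top=np.hstack([c(a,200,188),c(a,354,213),c(a,422,232)])
bot=np.hstack([c(b,313,158),c(b,289,273),c(b,267,343,36)])
cv2.imwrite("pics/crops.png",np.vstack([top,bot]))
for im,pts in((a,[(200,194),(186,190),(354,222),(400,235),(440,238),(250,235),(220,215),(300,225),(400,215),(197,180),(422,222)]),):
    h=cv2.cvtColor(im,cv2.COLOR_BGR2HSV)
    for p in pts: print(p,im[p[1],p[0]],h[p[1],p[0]])
h=cv2.cvtColor(b,cv2.COLOR_BGR2HSV)
for p in [(300,165),(280,282),(245,350),(240,195),(330,260),(315,190),(340,200)]: print(p,b[p[1],p[0]],h[p[1],p[0]])
E
```

```text
(200, 194) [202 255 255] [ 30  53 255]
(186, 190) [191 243 254] [ 25  63 254]
(354, 222) [134 188 230] [ 17 106 230]
(400, 235) [192 243 254] [ 25  62 254]
(440, 238) [114 155 190] [ 16 102 190]
(250, 235) [132 188 230] [ 17 109 230]
(220, 215) [110 169 233] [ 14 135 233]
(300, 225) [ 54  77 109] [ 13 129 109]
(400, 215) [105 156 223] [ 13 135 223]
(197, 180) [163 226 252] [ 21  90 252]
(422, 222) [160 221 247] [ 21  90 247]
(300, 165) [167 223 243] [ 22  80 243]
(280, 282) [101 135 160] [ 17  94 160]
(245, 350) [182 232 245] [ 24  66 245]
(240, 195) [134 191 228] [ 18 105 228]
(330, 260) [101 153 219] [ 13 137 219]
(315, 190) [172 175 184] [  8  17 184]
(340, 200) [101 150 215] [ 13 135 215]
```

View pics/crops.png

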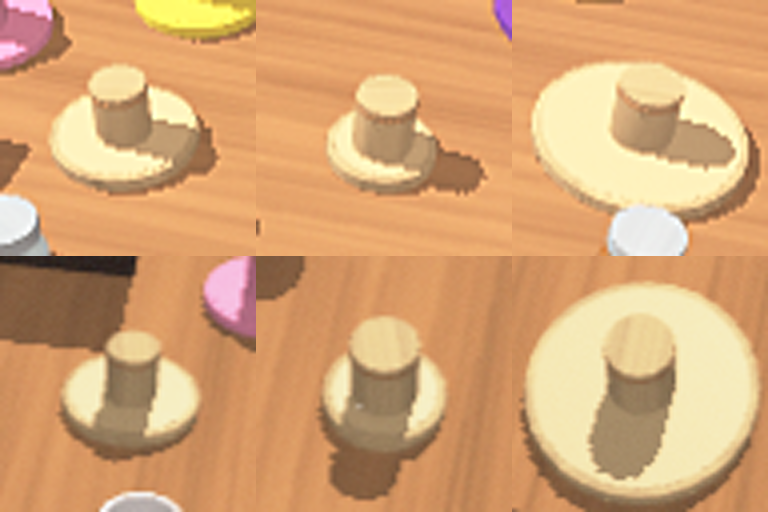

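```bash
cat >> h.py <<'E'
from scipy.spatial.transform import Rotation as R
def Rq(q): return R.from_quat([q[1],q[2],q[3],q[0]]).as_matrix()
def ray(d,uv,z):
    """rays onto plane z; uv Nx2"""
    uv=np.atleast_2d(np.float64(uv)); K=d["mtx"]
    p=np.c_[(uv-[K[0,2],K[1,2]])/K[0,0],np.ones(len(uv))]@d["RW"].T
    e=d["eye"]; return e+p*((z-e[2])/p[:,2:])
def load(n): 
    d=dict(np.load(n+".npz")); 
    if "attitude" in d: d["RW"]=Rq(d["attitude"])
    return d
def snap(n,tag):
    s=arm.get_state(); d=get_image(n)
    if n=="wrist":
        T=Rq(s["tool_rot"]); d["RW"]=T@d["hand_eye"][:3,:3]; d["eye"]=s["tcp_pos"]+T@d["hand_eye"][:3,3]
    else: d["RW"]=Rq(d["attitude"])
    np.savez(f"{n}{tag}.npz",**d); cv2.imwrite(f"pics/{n}{tag}.png",d["pixels"]); return d
def proj(d,P):
    c=(np.atleast_2d(P)-d["eye"])@d["RW"]; K=d["mtx"]
    return c[:,:2]/c[:,2:]*K[0,0]+[K[0,2],K[1,2]]
E
python3 - <<'E'
from h import *
a=load("scene0");b=load("side0")
for n,u,v,z in [("medtop",(198,176.75),(314.5,148.5),.06),("smalltop",(354.75,204.25),(289,262),.06),("largetop",(424.5,221.25),(267,330),.06),
  ("bowlrim",(261,184),(316,191),.045),("talljar top",(424,259),(194.5,318),.08),("lowjar",(168,212),(268,144),.052),("mill",(295,213),(265,213),.08),("roll",(271,284),(193,214),.02),("pink",(162,151),(349,126),.06),("yellow",(218,143),(375,155),.06),("purple",(407,170),(370,320),.06),("sq",(326,268),(214,255),.006)]:
    print(n,ray(a,u,z)[0].round(4),ray(b,v,z)[0].round(4))
for n,d,pt in(("scene",a,(250,247)),("side",b,(242,202))):
    im=d["pixels"].astype(int); 
    h=cv2.cvtColor(d["pixels"],cv2.COLOR_BGR2HSV)
    m=((h[...,0]>=15)&(h[...,1]>70)&(h[...,1]<128)&(h[...,2]>150)).astype(np.uint8)*255
    m=cv2.morphologyEx(m,cv2.MORPH_CLOSE,np.ones((5,5)));m=cv2.morphologyEx(m,cv2.MORPH_OPEN,np.ones((3,3)))
    cv2.imwrite(f"pics/m_{n}.png",m)
    n_,l,st,_=cv2.connectedComponentsWithStats(m); k=l[pt[1],pt[0]]
    c=cv2.findContours((l==k).astype(np.uint8),0,1)[0][0]
    c=cv2.convexHull(c)[:,0]
    P=ray(d,c,.006)[:,:2]; print(n,st[k],cv2.minEnclosingCircle(P.astype(np.float32)), )
    # ls circle
    A=np.c_[2*P,np.ones(len(P))]; x=np.linalg.lstsq(A,(P**2).sum(1),rcond=None)[0]; print(x[:2],np.sqrt(x[2]+x[:2]@x[:2]))
E
```

```text
medtop [ 0.4556 -0.3248  0.06  ] [ 0.4563 -0.328   0.06  ]
smalltop [0.4505 0.1536 0.06  ] [0.4541 0.1499 0.06  ]
largetop [0.468  0.3499 0.06  ] [0.4676 0.3451 0.06  ]
bowlrim [ 0.4193 -0.1365  0.045 ] [ 0.4252 -0.1408  0.045 ]
talljar top [0.6303 0.3578 0.08  ] [0.6266 0.3575 0.08  ]
lowjar [ 0.6182 -0.3495  0.052 ] [ 0.613  -0.3359  0.052 ]
mill [0.5538 0.0046 0.08  ] [0.5453 0.0113 0.08  ]
roll [ 0.7643 -0.0018  0.02  ] [ 0.7653 -0.0049  0.02  ]
pink [ 0.3638 -0.4878  0.06  ] [ 0.3569 -0.4776  0.06  ]
yellow [ 0.2729 -0.3301  0.06  ] [ 0.262  -0.3282  0.06  ]
purple [0.2499 0.2803 0.06  ] [0.2482 0.278  0.06  ]
sq [0.6612 0.1189 0.006 ] [0.6643 0.1209 0.006 ]
scene [ 219  225   62   46 2224] ((0.6443231701850891, -0.09591428190469742), 0.08982226997613907)
[ 0.64314826 -0.09962847] 0.08585720372982653
side [ 214  182   56   40 1678] ((0.6444063186645508, -0.09999903291463852), 0.08704505115747452)
[ 0.64577132 -0.10028232] 0.08534778456851334
```

```bash
python3 -c "
import cv2,numpy as np
cv2.imwrite('pics/mm.png',cv2.resize(np.hstack([cv2.imread('pics/m_scene.png'),cv2.imread('pics/m_side.png')]),(800,300)))"
```

```text
(no output)
```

View pics/mm.png

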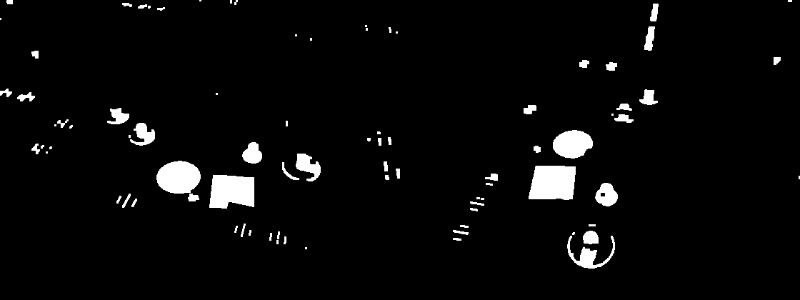

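```bash
cat >> h.py <<'E'
def st():
    s=arm.get_state(); print("t %.2f"%s["t"],"tcp",s["tcp_pos"].round(4) if hasattr(s["tcp_pos"],"round") else s["tcp_pos"],"w %.4f"%s["grip_width"],"F",np.round(s["force"],2),"j",np.round(s["joints"],2)); return s
def to(s,target,q=None):
    T=Rq(s["tool_rot"]); d=T.T@(np.array(target)-s["tcp_pos"]); print("tool delta mm",(d*1000).round(1)); return d
E
python3 - <<'E'
from h import *
s=st(); print(Rq(s["tool_rot"]).round(3)); to(s,[.467,.347,.205])
to(s,[.467,.347,.165])
E
```

```text
t 0.15 tcp [ 0.1287 -0.56    0.2048] w 0.0941 F [ 0.21 -0.17 -0.34] j [-1.47  0.28  1.51 -0.    1.36 -0.12]
[[-0.975 -0.     0.224]
 [-0.224  0.001 -0.975]
 [-0.    -1.    -0.001]]
tool delta mm [-532.8    1.  -808.2]
tool delta mm [-532.8   41.  -808.2]
```

Call:
move_arm(deltas=[{"delta_pos": [0,0,0],"angular": [0,6.47,0],"grip": -1},{"delta_pos": [0,0,0],"angular": [0,6.47,0],"grip": -1},{"delta_pos": [-0.02,0,-0.03],"angular": [0,0,0],"grip": -1},{"delta_pos": [-0.02,0,-0.04],"angular": [0,0,0],"grip": -1},{"delta_pos": [-0.02,0,-0.04],"angular": [0,0,0],"grip": -1},{"delta_pos": [-0.02,0,-0.04],"angular": [0,0,0],"grip": -1},{"delta_pos": [-0.02,0,-0.04],"angular": [0,0,0],"grip": -1},{"delta_pos": [-0.02,0,-0.04],"angular": [0,0,0],"grip": -1},{"delta_pos": [-0.02,0,-0.04],"angular": [0,0,0],"grip": -1},{"delta_pos": [-0.02,0,-0.04],"angular": [0,0,0],"grip": -1},{"delta_pos": [-0.02,0,-0.04],"angular": [0,0,0],"grip": -1},{"delta_pos": [-0.02,0,-0.04],"angular": [0,0,0],"grip": -1},{"delta_pos": [-0.02,0,-0.04],"angular": [0,0,0],"grip": -1},{"delta_pos": [-0.02,0,-0.04],"angular": [0,0,0],"grip": -1},{"delta_pos": [-0.02,0,-0.04],"angular": [0,0,0],"grip": -1},{"delta_pos": [-0.02,0,-0.04],"angular": [0,0,0],"grip": -1},{"delta_pos": [-0.02,0,-0.04],"angular": [0,0,0],"grip": -1},{"delta_pos": [-0.02,0,-0.03],"angular": [0,0,0],"grip": -1},{"delta_pos": [0,0,0],"angular": [0,0,0],"grip": -1}])

```text
t: 2.05
tcp_pos: [0.4507, 0.0629, 0.2051]
tool_rot: [0.002, -0.001, 0.708, -0.707]
force: [-1.1, -0.9, -0.2]
grip_width: 0.0943
```

```bash
python3 - <<'E'
from h import *
s=st(); print(Rq(s["tool_rot"]).round(3)); to(s,[.467,.347,.205])
E
```

```text
t 2.05 tcp [0.4507 0.0629 0.2051] w 0.0943 F [-1.11 -0.88 -0.19] j [-0.02  0.09  1.74  0.    1.31  1.55]
[[-1.     0.001  0.005]
 [-0.005  0.002 -1.   ]
 [-0.001 -1.    -0.002]]
tool delta mm [ -17.7    0.6 -284. ]
```

Call:
move_arm(deltas=[{"delta_pos": [0,0,-0.04],"grip": -1,"angular": [0,0,0]},{"delta_pos": [0,0,-0.04],"grip": -1,"angular": [0,0,0]},{"delta_pos": [0,0,-0.04],"grip": -1,"angular": [0,0,0]},{"delta_pos": [0,0,-0.04],"grip": -1,"angular": [0,0,0]},{"delta_pos": [0,0,-0.04],"grip": -1,"angular": [0,0,0]},{"delta_pos": [0,0,-0.04],"grip": -1,"angular": [0,0,0]},{"delta_pos": [-0.015,0,-0.04],"grip": -1,"angular": [0,0,0]},{"delta_pos": [0,0,0],"grip": -1,"angular": [0,0,0]},{"delta_pos": [0,0,0],"grip": -1,"angular": [0,0,0]}])

```text
t: 2.95
tcp_pos: [0.4635, 0.3388, 0.2047]
tool_rot: [0.0, 0.001, -0.706, 0.708]
force: [0.6, 0.5, -0.4]
grip_width: 0.094
```

```bash
python3 - <<'E'
from h import *
s=st(); to(s,[.467,.347,.205]); d=snap("wrist","1")
E
```

```text
t 2.95 tcp [0.4635 0.3388 0.2047] w 0.0940 F [ 0.65  0.45 -0.4 ] j [ 0.51  0.28  1.51 -0.    1.36  2.08]
tool delta mm [-3.5 -0.4 -8.2]
```

View pics/wrist1.png

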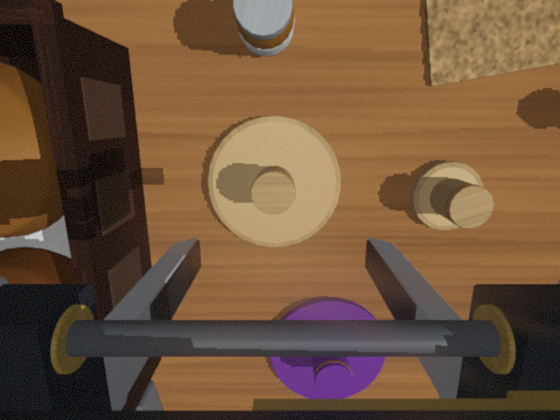

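```bash
python3 - <<'E'
from h import *
d=load("wrist1")
print("post",ray(d,(273,190),.06),"plate",ray(d,(274.5,181),.012), "small top",ray(d,(471,206),.06),"small plate", ray(d,(450,196),.006))
# plate ellipse edges
print(ray(d,[(208,181),(341,181),(274,117),(274,247)],.012).round(3))
print("basket bottom edge",ray(d,[(148,235),(138,110)],0).round(3))
a=load("scene0")
# basket bottom front-left corner & top
print(ray(a,[(478,287)],0).round(3)); 
for z in(.08,.1,.12,.14): print(z,ray(a,[(484,246),(480,165)],z).round(3), ray(d,[(128,45),(150,320)],z).round(3))
E
```

```text
post [[0.46966939 0.34769396 0.06      ]] plate [[0.47016571 0.34724588 0.012     ]] small top [[0.45352293 0.15134808 0.06      ]] small plate [[0.45171633 0.14587411 0.006     ]]
[[0.47  0.421 0.012]
 [0.47  0.273 0.012]
 [0.539 0.347 0.012]
 [0.392 0.348 0.012]]
basket bottom edge [[0.402 0.5   0.   ]
 [0.547 0.496 0.   ]]
[[0.613 0.507 0.   ]]
0.08 [[0.543 0.502 0.08 ]
 [0.192 0.49  0.08 ]] [[0.596 0.466 0.08 ]
 [0.339 0.473 0.08 ]]
0.1 [[0.564 0.497 0.1  ]
 [0.22  0.486 0.1  ]] [[0.592 0.458 0.1  ]
 [0.352 0.464 0.1  ]]
0.12 [[0.585 0.492 0.12 ]
 [0.249 0.481 0.12 ]] [[0.588 0.449 0.12 ]
 [0.365 0.456 0.12 ]]
0.14 [[0.607 0.487 0.14 ]
 [0.277 0.476 0.14 ]] [[0.584 0.441 0.14 ]
 [0.378 0.447 0.14 ]]
```

```bash
python3 -c "
import cv2
a=cv2.imread('pics/scene0.png');cv2.imwrite('pics/bk.png',cv2.resize(a[120:320,380:560],None,fx=3,fy=3))"
```

```text
(no output)
```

View pics/bk.png

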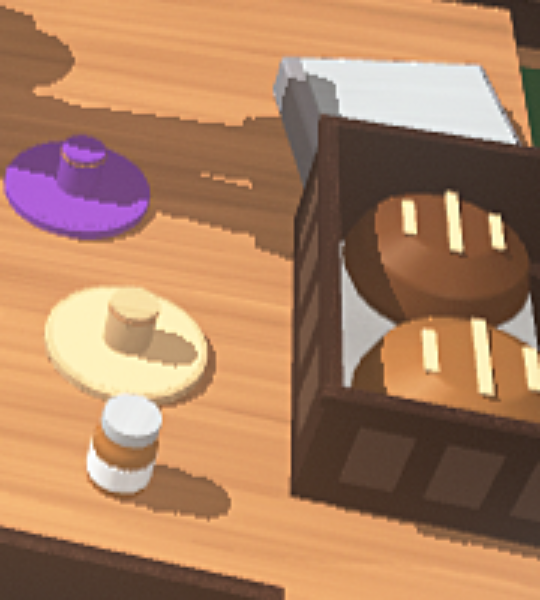

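Call:
move_arm(deltas=[{"delta_pos": [-0.0065,0.03,-0.0085],"grip": -1,"angular": [0,0,0]},{"delta_pos": [0,0.04,0],"grip": -1,"angular": [0,0,0]},{"delta_pos": [0,0.04,0],"grip": -1,"angular": [0,0,0]},{"delta_pos": [0,0.04,0],"grip": -1,"angular": [0,0,0]},{"delta_pos": [0,0.03,0],"grip": -1,"angular": [0,0,0]},{"delta_pos": [0,0,0],"grip": -1,"angular": [0,0,0]},{"delta_pos": [0,0,0],"grip": -1,"angular": [0,0,0]}])

```text
t: 3.7
tcp_pos: [0.4705, 0.3467, 0.026]
tool_rot: [0.001, -0.0, -0.707, 0.707]
force: [-0.1, 0.3, 0.1]
grip_width: 0.094
```

```bash
python3 - <<'E'
from h import *
s=st(); to(s,[.470,.3475,.022]); d=snap("wrist","2")
E
```

```text
t 3.70 tcp [0.4705 0.3467 0.026 ] w 0.0940 F [-0.12  0.28  0.11] j [ 0.52  0.44  1.74 -0.    0.96  2.09]
tool delta mm [ 0.5  4.  -0.8]
```

View pics/wrist2.png

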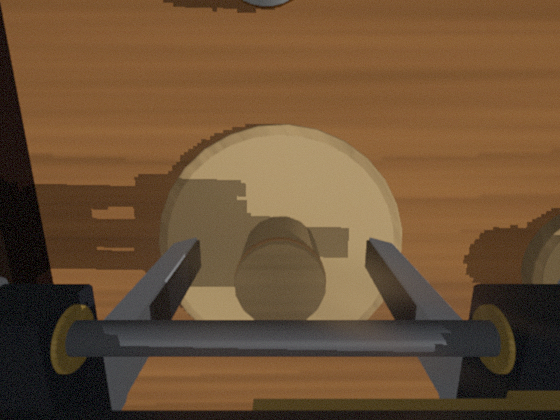

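Call:
move_arm(deltas=[{"delta_pos": [0,0.003,0],"grip": 1,"angular": [0,0,0]},{"delta_pos": [0,0,0],"grip": 1,"angular": [0,0,0]},{"delta_pos": [0,0,0],"grip": 1,"angular": [0,0,0]},{"delta_pos": [0,0,0],"grip": 1,"angular": [0,0,0]},{"delta_pos": [0,0,0],"grip": 1,"angular": [0,0,0]},{"delta_pos": [0,0,0],"grip": 1,"angular": [0,0,0]},{"delta_pos": [0,0,0],"grip": 1,"angular": [0,0,0]},{"delta_pos": [0,0,0],"grip": 1,"angular": [0,0,0]}], squeeze=30)

```text
t: 4.55
tcp_pos: [0.4702, 0.3481, 0.0224]
tool_rot: [0.0, 0.0, -0.707, 0.707]
force: [-0.4, -0.2, 1.3]
grip_width: 0.0436
```

```bash
python3 - <<'E'
from h import *
s=st()
E
```

```text
t 4.55 tcp [0.4702 0.3481 0.0224] w 0.0436 F [-0.42 -0.16  1.28] j [ 0.52  0.45  1.74 -0.    0.96  2.09]
```

Call:
move_arm(deltas=[{"delta_pos": [0,-0.02,0],"grip": 1,"angular": [0,0,0]},{"delta_pos": [0,-0.03,0],"grip": 1,"angular": [0,0,0]},{"delta_pos": [0,-0.03,0],"grip": 1,"angular": [0,0,0]},{"delta_pos": [0,-0.03,0],"grip": 1,"angular": [0,0,0]},{"delta_pos": [0,-0.02,0],"grip": 1,"angular": [0,0,0]},{"delta_pos": [-0.006,0,0.015],"grip": 1,"angular": [0,0,0]},{"delta_pos": [-0.01,0,0.025],"grip": 1,"angular": [0,0,0]},{"delta_pos": [-0.014,0,0.036],"grip": 1,"angular": [0,0,0]},{"delta_pos": [-0.014,0,0.036],"grip": 1,"angular": [0,0,0]},{"delta_pos": [-0.014,0,0.036],"grip": 1,"angular": [0,0,0]},{"delta_pos": [-0.014,0,0.036],"grip": 1,"angular": [0,0,0]},{"delta_pos": [-0.014,0,0.036],"grip": 1,"angular": [0,0,0]},{"delta_pos": [-0.014,0,0.036],"grip": 1,"angular": [0,0,0]},{"delta_pos": [-0.014,0,0.036],"grip": 1,"angular": [0,0,0]},{"delta_pos": [-0.014,0,0.036],"grip": 1,"angular": [0,0,0]},{"delta_pos": [-0.014,0,0.036],"grip": 1,"angular": [0,0,0]},{"delta_pos": [-0.014,0,0.036],"grip": 1,"angular": [0,0,0]},{"delta_pos": [-0.012,0,0.028],"grip": 1,"angular": [0,0,0]},{"delta_pos": [-0.006,0,0.02],"grip": 1,"angular": [0,0,0]},{"delta_pos": [0,0,0],"grip": 1,"angular": [0,0,0]}])

```text
t: 6.55
tcp_pos: [0.6438, -0.1032, 0.1505]
tool_rot: [0.002, -0.0, -0.707, 0.707]
force: [-0.0, 0.6, -1.8]
grip_width: 0.0434
```

```bash
python3 - <<'E'
from h import *
s=st();to(s,[.6445,-.1,.0284]); print(Rq(s["tool_rot"]).round(3))
d=snap("wrist","3");snap("side","3");snap("scene","3")
st()
E
```

```text
t 6.55 tcp [ 0.6438 -0.1032  0.1505] w 0.0434 F [-0.02  0.58 -1.81] j [-0.26  0.42  1.41 -0.    1.3   1.31]
tool delta mm [ -1.  122.1  -3.3]
[[-1.    -0.003 -0.003]
 [ 0.003 -0.001 -1.   ]
 [ 0.003 -1.     0.001]]
t 6.70 tcp [ 0.6431 -0.0989  0.1517] w 0.0433 F [-0.25  0.69 -2.21] j [-0.26  0.42  1.42  0.    1.31  1.31]
```

View pics/wrist3.png

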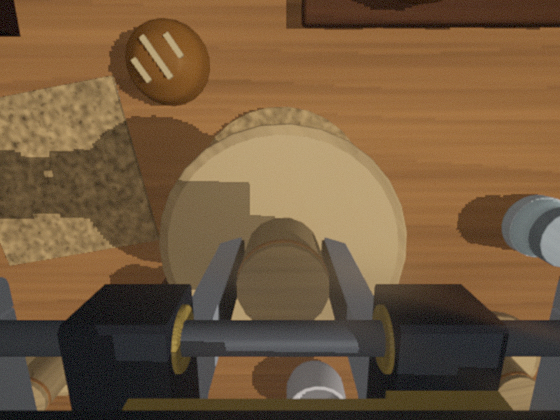

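View pics/side3.png

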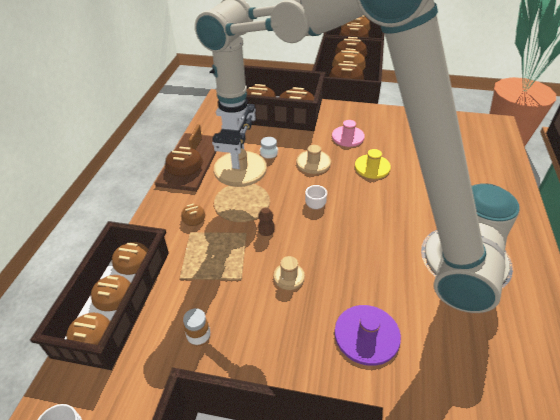

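Call:
move_arm(deltas=[{"delta_pos": [-0.001,0.03,0.001],"grip": 1,"angular": [0,0,0]},{"delta_pos": [0,0.03,0],"grip": 1,"angular": [0,0,0]},{"delta_pos": [0,0.03,0],"grip": 1,"angular": [0,0,0]},{"delta_pos": [0,0.02,0],"grip": 1,"angular": [0,0,0]},{"delta_pos": [0,0.008,0],"grip": 1,"angular": [0,0,0]},{"delta_pos": [0,0,0],"grip": 1,"angular": [0,0,0]},{"delta_pos": [0,0,0],"grip": 1,"angular": [0,0,0]}])

```text
t: 7.4
tcp_pos: [0.646, -0.1004, 0.0356]
tool_rot: [-0.001, -0.0, -0.707, 0.707]
force: [-0.1, 0.5, -0.8]
grip_width: 0.0436
```

```bash
python3 - <<'E'
from h import *
s=st();to(s,[.6445,-.1,.0284])
E
```

```text
t 7.40 tcp [ 0.646  -0.1004  0.0356] w 0.0436 F [-0.07  0.54 -0.77] j [-0.26  0.52  1.56  0.    1.06  1.31]
tool delta mm [ 1.5  7.2 -0.4]
```

Call:
move_arm(deltas=[{"delta_pos": [0.001,0.003,0],"grip": 1,"angular": [0,0,0]},{"delta_pos": [0,0.003,0],"grip": 1,"angular": [0,0,0]},{"delta_pos": [0,0.001,0],"grip": 1,"angular": [0,0,0]},{"delta_pos": [0,0,0],"grip": 1,"angular": [0,0,0]},{"delta_pos": [0,0,0],"grip": 1,"angular": [0,0,0]}])

```text
t: 7.9
tcp_pos: [0.6445, -0.101, 0.0284]
tool_rot: [-0.0, -0.0, -0.707, 0.707]
force: [-0.9, 0.9, 5.5]
grip_width: 0.0435
```

```bash
python3 - <<'E'
from h import *
s=st()
E
```

```text
t 7.90 tcp [ 0.6445 -0.101   0.0284] w 0.0435 F [-0.87  0.93  5.5 ] j [-0.26  0.52  1.57  0.    1.04  1.31]
```

Contact (5.5 N up). Release and rise.

Call:
move_arm(deltas=[{"delta_pos": [0,0,0],"grip": 0.3,"angular": [0,0,0]},{"delta_pos": [0,0,0],"grip": -1,"angular": [0,0,0]},{"delta_pos": [0,0,0],"grip": -1,"angular": [0,0,0]},{"delta_pos": [0,0,0],"grip": -1,"angular": [0,0,0]},{"delta_pos": [0,0,0],"grip": -1,"angular": [0,0,0]},{"delta_pos": [0,-0.02,0],"grip": -1,"angular": [0,0,0]},{"delta_pos": [0,-0.04,0],"grip": -1,"angular": [0,0,0]},{"delta_pos": [0,-0.05,0],"grip": -1,"angular": [0,0,0]},{"delta_pos": [0,-0.05,0],"grip": -1,"angular": [0,0,0]},{"delta_pos": [0,-0.04,0],"grip": -1,"angular": [0,0,0]},{"delta_pos": [0,0,0],"grip": -1,"angular": [0,0,0]},{"delta_pos": [0,0,0],"grip": -1,"angular": [0,0,0]}])

```text
t: 9.1
tcp_pos: [0.6446, -0.101, 0.2283]
tool_rot: [-0.001, -0.001, -0.707, 0.707]
force: [0.3, -0.2, -0.7]
grip_width: 0.0936
```

```bash
python3 - <<'E'
from h import *
s=st();d=snap("wrist","4")
for P in [(.6445,-.1005,.066),(.6445,-.1,.018),(.455,-.3265,.06)]: print(proj(d,P).round(1))
E
```

```text
t 9.10 tcp [ 0.6446 -0.101   0.2283] w 0.0936 F [ 0.32 -0.19 -0.67] j [-0.26  0.38  1.29 -0.    1.47  1.31]
[[281.8 193.1]]
[[281.4 184.7]]
[[471.5 347.7]]
```

View pics/wrist4.png

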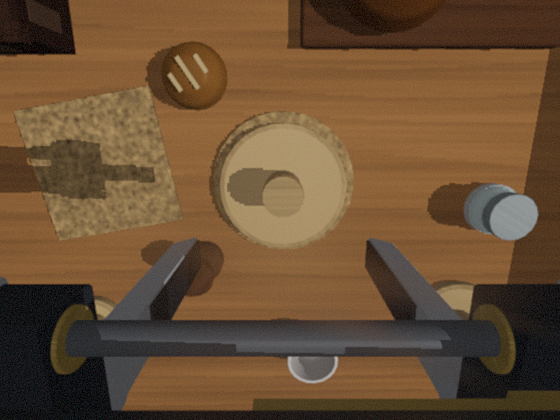

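Call:
move_arm(deltas=[{"delta_pos": [0.03,0,0.036],"grip": -1,"angular": [0,0,0]},{"delta_pos": [0.03,0,0.036],"grip": -1,"angular": [0,0,0]},{"delta_pos": [0.03,0,0.036],"grip": -1,"angular": [0,0,0]},{"delta_pos": [0.03,0,0.036],"grip": -1,"angular": [0,0,0]},{"delta_pos": [0.03,0,0.036],"grip": -1,"angular": [0,0,0]},{"delta_pos": [0.03,0.02,0.036],"grip": -1,"angular": [0,0,0]},{"delta_pos": [0.009,0.01,0.01],"grip": -1,"angular": [0,0,0]},{"delta_pos": [0,0,0],"grip": -1,"angular": [0,0,0]},{"delta_pos": [0,0,0],"grip": -1,"angular": [0,0,0]}])

```text
t: 10.05
tcp_pos: [0.456, -0.3252, 0.1967]
tool_rot: [-0.0, -0.0, 0.708, -0.706]
force: [0.4, 0.6, 1.0]
grip_width: 0.094
```

```bash
python3 - <<'E'
from h import *
d=load("wrist4"); print(ray(d,(283,194),.066))
s=st();d=snap("wrist","5")
print(proj(d,(.456,-.3265,.06)))
E
```

```text
[[ 0.64355451 -0.10174705  0.066     ]]
t 10.05 tcp [ 0.456  -0.3252  0.1967] w 0.0940 F [0.39 0.62 1.  ] j [-0.74  0.26  1.55  0.    1.33  0.83]
[[284.14692375 198.06107052]]
```

View pics/wrist5.png

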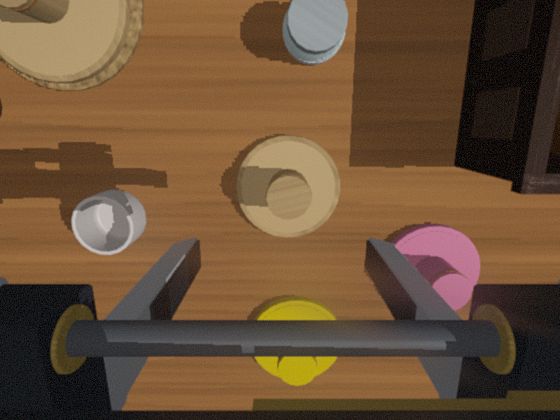

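```bash
python3 - <<'E'
from h import *
d=load("wrist5"); print(ray(d,(290,194),.06),ray(d,(289,186.5),.012), ray(d,(109,222),.045))
E
```

```text
[[ 0.45998755 -0.33210362  0.06      ]] [[ 0.45808663 -0.33190501  0.012     ]] [[ 0.4273794  -0.14670265  0.045     ]]
```

Call:
move_arm(deltas=[{"delta_pos": [-0.0025,0.03,0.006],"grip": -1,"angular": [0,0,0]},{"delta_pos": [0,0.04,0],"grip": -1,"angular": [0,0,0]},{"delta_pos": [0,0.04,0],"grip": -1,"angular": [0,0,0]},{"delta_pos": [0,0.04,0],"grip": -1,"angular": [0,0,0]},{"delta_pos": [0,0.022,0],"grip": -1,"angular": [0,0,0]},{"delta_pos": [0,0,0],"grip": -1,"angular": [0,0,0]},{"delta_pos": [0,0,0],"grip": -1,"angular": [0,0,0]}])

```text
t: 10.8
tcp_pos: [0.4599, -0.3318, 0.0264]
tool_rot: [-0.001, 0.0, -0.707, 0.707]
force: [0.2, 0.1, 0.7]
grip_width: 0.0939
```

```bash
python3 - <<'E'
from h import *
s=st();d=snap("wrist","6"); st()
E
```

```text
t 10.80 tcp [ 0.4599 -0.3318  0.0264] w 0.0939 F [0.23 0.07 0.66] j [-0.75  0.42  1.78  0.    0.95  0.82]
t 10.85 tcp [ 0.4602 -0.3325  0.0273] w 0.0940 F [-0.11 -0.39  0.11] j [-0.75  0.42  1.78  0.    0.95  0.82]
```

View pics/wrist6.png

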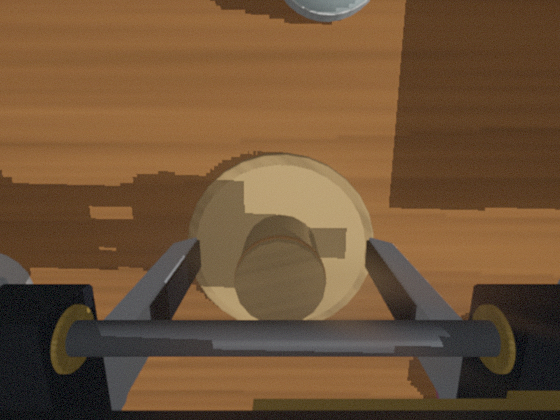

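Call:
move_arm(deltas=[{"delta_pos": [0,0.003,0],"grip": 1,"angular": [0,0,0]},{"delta_pos": [0,0,0],"grip": 1,"angular": [0,0,0]},{"delta_pos": [0,0,0],"grip": 1,"angular": [0,0,0]},{"delta_pos": [0,0,0],"grip": 1,"angular": [0,0,0]},{"delta_pos": [0,0,0],"grip": 1,"angular": [0,0,0]},{"delta_pos": [0,0,0],"grip": 1,"angular": [0,0,0]},{"delta_pos": [0,0,0],"grip": 1,"angular": [0,0,0]},{"delta_pos": [0,0,0],"grip": 1,"angular": [0,0,0]}], squeeze=30)

```text
t: 11.65
tcp_pos: [0.4582, -0.3318, 0.0229]
tool_rot: [-0.0, 0.0, 0.707, -0.707]
force: [-0.7, 1.0, 1.9]
grip_width: 0.0438
```

Call:
move_arm(deltas=[{"delta_pos": [0,-0.02,0],"grip": 1,"angular": [0,0,0]},{"delta_pos": [0,-0.03,0],"grip": 1,"angular": [0,0,0]},{"delta_pos": [0,-0.03,0],"grip": 1,"angular": [0,0,0]},{"delta_pos": [0,-0.03,0],"grip": 1,"angular": [0,0,0]},{"delta_pos": [0,-0.03,0],"grip": 1,"angular": [0,0,0]},{"delta_pos": [-0.012,0,-0.015],"grip": 1,"angular": [0,0,0]},{"delta_pos": [-0.024,0,-0.03],"grip": 1,"angular": [0,0,0]},{"delta_pos": [-0.028,0,-0.035],"grip": 1,"angular": [0,0,0]},{"delta_pos": [-0.028,0,-0.035],"grip": 1,"angular": [0,0,0]},{"delta_pos": [-0.028,0,-0.035],"grip": 1,"angular": [0,0,0]},{"delta_pos": [-0.028,0,-0.035],"grip": 1,"angular": [0,0,0]},{"delta_pos": [-0.024,0,-0.03],"grip": 1,"angular": [0,0,0]},{"delta_pos": [-0.012,0,-0.015],"grip": 1,"angular": [0,0,0]},{"delta_pos": [0,0,0],"grip": 1,"angular": [0,0,0]},{"delta_pos": [0,0,0],"grip": 1,"angular": [0,0,0]},{"delta_pos": [0,0,0],"grip": 1,"angular": [0,0,0]}])

```text
t: 13.25
tcp_pos: [0.6412, -0.1038, 0.1626]
tool_rot: [0.001, -0.0, -0.707, 0.707]
force: [-1.1, 0.4, -1.5]
grip_width: 0.0437
```

```bash
python3 - <<'E'
from h import *
s=st();d=snap("wrist","7"); s2=st(); print(Rq(s2["tool_rot"]).round(3))
E
```

```text
t 13.25 tcp [ 0.6412 -0.1038  0.1626] w 0.0437 F [-1.13  0.37 -1.48] j [-0.27  0.41  1.4  -0.    1.33  1.31]
t 13.30 tcp [ 0.6413 -0.1039  0.1628] w 0.0433 F [-0.88 -0.08 -2.05] j [-0.27  0.41  1.4  -0.    1.33  1.31]
[[-1.    -0.001 -0.002]
 [ 0.002 -0.001 -1.   ]
 [ 0.001 -1.     0.001]]
```

View pics/wrist7.png

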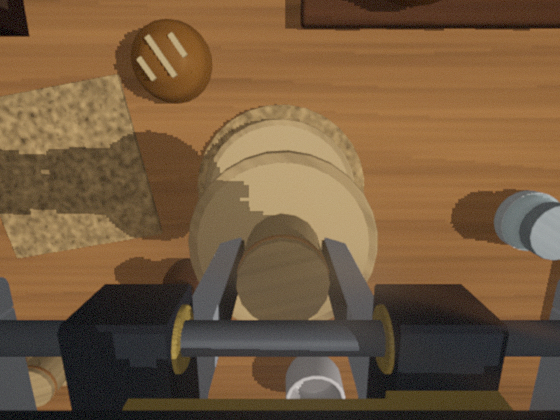

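Call:
move_arm(deltas=[{"delta_pos": [-0.003,0.02,-0.0025],"grip": 1,"angular": [0,0,0]},{"delta_pos": [0,0.02,0],"grip": 1,"angular": [0,0,0]},{"delta_pos": [0,0.018,0],"grip": 1,"angular": [0,0,0]},{"delta_pos": [0,0.008,0],"grip": 1,"angular": [0,0,0]},{"delta_pos": [0,0,0],"grip": 1,"angular": [0,0,0]},{"delta_pos": [0,0,0],"grip": 1,"angular": [0,0,0]}])

```text
t: 13.9
tcp_pos: [0.6456, -0.1006, 0.0976]
tool_rot: [-0.0, -0.001, -0.707, 0.707]
force: [0.6, -0.6, -1.3]
grip_width: 0.0438
```

```bash
python3 - <<'E'
from h import *
s=st();to(s,[.6445,-.101,.0889]);a=snap("side","8");b=snap("scene","8"); s2=st();to(s2,[.6445,-.101,.0889])
u,v=proj(a,(.6445,-.1,.08))[0].astype(int);p=cv2.resize(a["pixels"][v-50:v+50,u-50:u+50],(400,400),interpolation=cv2.INTER_CUBIC)
u,v=proj(b,(.6445,-.1,.08))[0].astype(int);q=cv2.resize(b["pixels"][v-50:v+50,u-50:u+50],(400,400),interpolation=cv2.INTER_CUBIC)
cv2.imwrite("pics/c8.png",np.hstack([p,q]))
E
```

```text
t 13.90 tcp [ 0.6456 -0.1006  0.0976] w 0.0438 F [ 0.62 -0.59 -1.33] j [-0.26  0.46  1.49 -0.    1.19  1.31]
tool delta mm [1.1 8.7 0.4]
t 14.00 tcp [ 0.6461 -0.1004  0.0981] w 0.0438 F [ 0.99 -0.11 -1.97] j [-0.26  0.46  1.49 -0.    1.19  1.31]
tool delta mm [1.6 9.2 0.6]
```

View pics/c8.png

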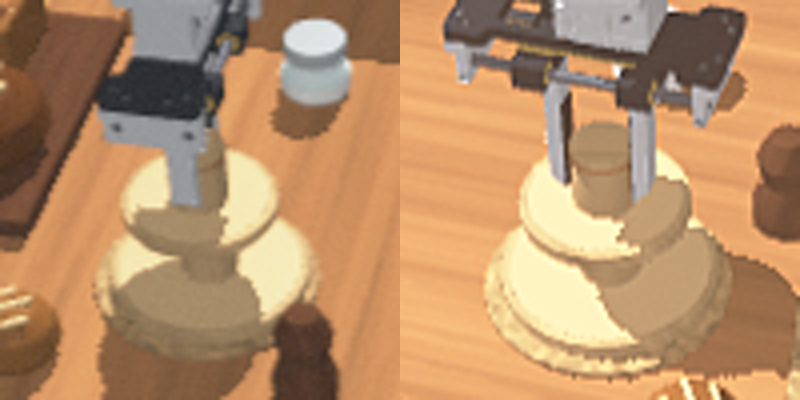

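Well aligned. Down the rest.

Call:
move_arm(deltas=[{"delta_pos": [0.0015,0.004,0.0005],"grip": 1,"angular": [0,0,0]},{"delta_pos": [0,0.003,0],"grip": 1,"angular": [0,0,0]},{"delta_pos": [0,0.0015,0],"grip": 1,"angular": [0,0,0]},{"delta_pos": [0,0,0],"grip": 1,"angular": [0,0,0]},{"delta_pos": [0,0,0],"grip": 1,"angular": [0,0,0]}])

```text
t: 14.5
tcp_pos: [0.6436, -0.1003, 0.0889]
tool_rot: [-0.0, 0.0, -0.707, 0.707]
force: [-1.5, -0.4, 2.9]
grip_width: 0.0436
```

```bash
python3 - <<'E'
from h import *
s=st()
E
```

```text
t 14.50 tcp [ 0.6436 -0.1003  0.0889] w 0.0436 F [-1.49 -0.37  2.93] j [-0.26  0.47  1.5  -0.    1.17  1.31]
```

Call:
move_arm(deltas=[{"delta_pos": [0,0,0],"grip": 0.3,"angular": [0,0,0]},{"delta_pos": [0,0,0],"grip": -1,"angular": [0,0,0]},{"delta_pos": [0,0,0],"grip": -1,"angular": [0,0,0]},{"delta_pos": [0,0,0],"grip": -1,"angular": [0,0,0]},{"delta_pos": [0,0,0],"grip": -1,"angular": [0,0,0]},{"delta_pos": [0,-0.02,0],"grip": -1,"angular": [0,0,0]},{"delta_pos": [0,-0.04,0],"grip": -1,"angular": [0,0,0]},{"delta_pos": [0,-0.05,0],"grip": -1,"angular": [0,0,0]},{"delta_pos": [0,-0.05,0],"grip": -1,"angular": [0,0,0]},{"delta_pos": [0,0,0],"grip": -1,"angular": [0,0,0]},{"delta_pos": [0,0,0],"grip": -1,"angular": [0,0,0]}])

```text
t: 15.6
tcp_pos: [0.6445, -0.1004, 0.2497]
tool_rot: [-0.001, -0.001, -0.707, 0.707]
force: [0.4, -0.2, -0.9]
grip_width: 0.0941
```

```bash
python3 - <<'E'
from h import *
s=st();d=snap("wrist","9"); print(proj(d,[(.6445,-.101,.126),(.6445,-.101,.066)]))
E
```

```text
t 15.60 tcp [ 0.6445 -0.1004  0.2497] w 0.0941 F [ 0.38 -0.22 -0.88] j [-0.26  0.37  1.25 -0.    1.51  1.31]
[[282.88100494 201.70193925]
 [282.79167394 189.21603439]]
```

View pics/wrist9.png

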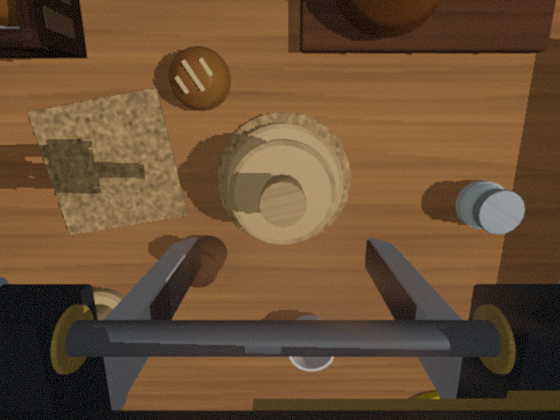

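Call:
move_arm(deltas=[{"delta_pos": [0.027,0,-0.036],"grip": -1,"angular": [0,0,0]},{"delta_pos": [0.027,0,-0.036],"grip": -1,"angular": [0,0,0]},{"delta_pos": [0.027,0,-0.036],"grip": -1,"angular": [0,0,0]},{"delta_pos": [0.027,0,-0.036],"grip": -1,"angular": [0,0,0]},{"delta_pos": [0.027,0,-0.036],"grip": -1,"angular": [0,0,0]},{"delta_pos": [0.027,0.02,-0.036],"grip": -1,"angular": [0,0,0]},{"delta_pos": [0.027,0.03,-0.036],"grip": -1,"angular": [0,0,0]},{"delta_pos": [0,0,0],"grip": -1,"angular": [0,0,0]},{"delta_pos": [0,0,0],"grip": -1,"angular": [0,0,0]}])

```text
t: 16.55
tcp_pos: [0.4552, 0.1491, 0.1986]
tool_rot: [0.001, 0.002, -0.707, 0.708]
force: [0.1, 0.7, -0.2]
grip_width: 0.0939
```

```bash
python3 - <<'E'
from h import *
s=st();d=snap("wrist","10"); print(proj(d,[(.4535,.1505,.06)]))
E
```

```text
t 16.55 tcp [0.4552 0.1491 0.1986] w 0.0939 F [ 0.07  0.65 -0.22] j [ 0.17  0.14  1.71 -0.    1.3   1.74]
[[280.80487878 198.89414707]]
```

View pics/wrist10.png

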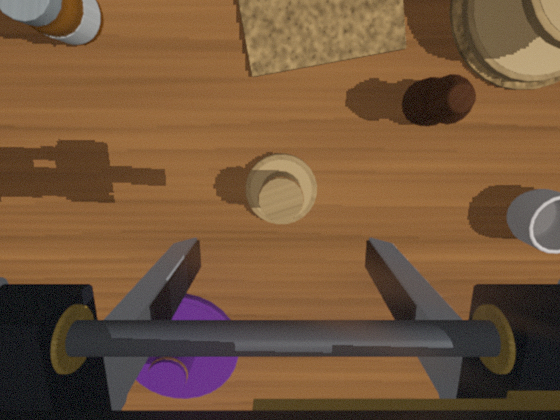

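Call:
move_arm(deltas=[{"delta_pos": [0.001,0.03,-0.0015],"grip": -1,"angular": [0,0,0]},{"delta_pos": [0,0.04,0],"grip": -1,"angular": [0,0,0]},{"delta_pos": [0,0.04,0],"grip": -1,"angular": [0,0,0]},{"delta_pos": [0,0.04,0],"grip": -1,"angular": [0,0,0]},{"delta_pos": [0,0.022,0],"grip": -1,"angular": [0,0,0]},{"delta_pos": [0,0,0],"grip": -1,"angular": [0,0,0]},{"delta_pos": [0,0,0],"grip": -1,"angular": [0,0,0]}])

```text
t: 17.3
tcp_pos: [0.4575, 0.1497, 0.0289]
tool_rot: [0.0, -0.001, -0.707, 0.707]
force: [-0.1, -0.4, 0.8]
grip_width: 0.094
```

```bash
python3 - <<'E'
from h import *
s=st();d=snap("wrist","11"); st()
E
```

```text
t 17.30 tcp [0.4575 0.1497 0.0289] w 0.0940 F [-0.1  -0.37  0.84] j [ 0.17  0.31  1.96 -0.    0.87  1.74]
t 17.35 tcp [0.4581 0.15   0.0296] w 0.0943 F [-0.16  0.29 -0.67] j [ 0.17  0.31  1.96 -0.    0.87  1.74]
```

View pics/wrist11.png

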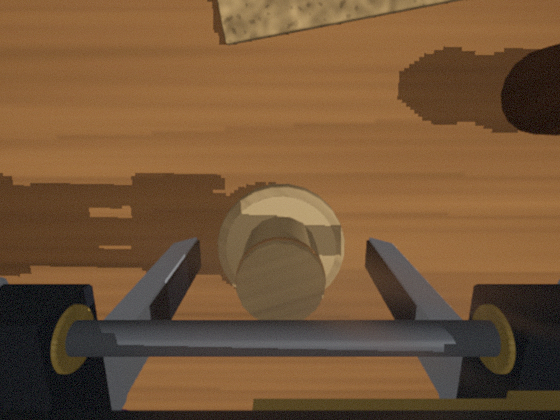

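Call:
move_arm(deltas=[{"delta_pos": [0,0.006,0],"grip": -1,"angular": [0,0,0]},{"delta_pos": [0,0,0],"grip": 1,"angular": [0,0,0]},{"delta_pos": [0,0,0],"grip": 1,"angular": [0,0,0]},{"delta_pos": [0,0,0],"grip": 1,"angular": [0,0,0]},{"delta_pos": [0,0,0],"grip": 1,"angular": [0,0,0]},{"delta_pos": [0,0,0],"grip": 1,"angular": [0,0,0]},{"delta_pos": [0,0,0],"grip": 1,"angular": [0,0,0]},{"delta_pos": [0,0,0],"grip": 1,"angular": [0,0,0]},{"delta_pos": [0,0,0],"grip": 1,"angular": [0,0,0]}], squeeze=30)

```text
t: 18.25
tcp_pos: [0.4559, 0.1505, 0.0226]
tool_rot: [-0.0, 0.0, -0.707, 0.707]
force: [-0.1, -0.1, 0.4]
grip_width: 0.0436
```

Call:
move_arm(deltas=[{"delta_pos": [0,-0.02,0],"grip": 1,"angular": [0,0,0]},{"delta_pos": [0,-0.04,0],"grip": 1,"angular": [0,0,0]},{"delta_pos": [0,-0.04,0],"grip": 1,"angular": [0,0,0]},{"delta_pos": [0,-0.04,0],"grip": 1,"angular": [0,0,0]},{"delta_pos": [0,-0.04,0],"grip": 1,"angular": [0,0,0]},{"delta_pos": [-0.01,-0.01,0.0135],"grip": 1,"angular": [0,0,0]},{"delta_pos": [-0.0205,0,0.027],"grip": 1,"angular": [0,0,0]},{"delta_pos": [-0.0255,0,0.034],"grip": 1,"angular": [0,0,0]},{"delta_pos": [-0.0255,0,0.034],"grip": 1,"angular": [0,0,0]},{"delta_pos": [-0.0255,0,0.034],"grip": 1,"angular": [0,0,0]},{"delta_pos": [-0.0255,0,0.034],"grip": 1,"angular": [0,0,0]},{"delta_pos": [-0.0255,0,0.034],"grip": 1,"angular": [0,0,0]},{"delta_pos": [-0.0205,0,0.027],"grip": 1,"angular": [0,0,0]},{"delta_pos": [-0.01,0,0.0135],"grip": 1,"angular": [0,0,0]},{"delta_pos": [0,0,0],"grip": 1,"angular": [0,0,0]},{"delta_pos": [0,0,0],"grip": 1,"angular": [0,0,0]},{"delta_pos": [0,0,0],"grip": 1,"angular": [0,0,0]}])

```text
t: 19.95
tcp_pos: [0.6432, -0.0987, 0.2128]
tool_rot: [0.0, -0.001, 0.707, -0.707]
force: [-0.6, 0.2, -1.5]
grip_width: 0.0437
```

```bash
python3 - <<'E'
from h import *
s=st();to(s,[.6445,-.101,.1486]);d=snap("wrist","12");s=st();to(s,[.6445,-.101,.1486])
E
```

```text
t 19.95 tcp [ 0.6432 -0.0987  0.2128] w 0.0437 F [-0.56  0.2  -1.53] j [-0.26  0.39  1.32  0.    1.44  1.31]
tool delta mm [-1.4 64.2  2.3]
t 20.00 tcp [ 0.6434 -0.0988  0.213 ] w 0.0435 F [ 0.19 -0.9  -1.28] j [-0.26  0.39  1.32  0.    1.44  1.31]
tool delta mm [-1.1 64.4  2.3]
```

View pics/wrist12.png

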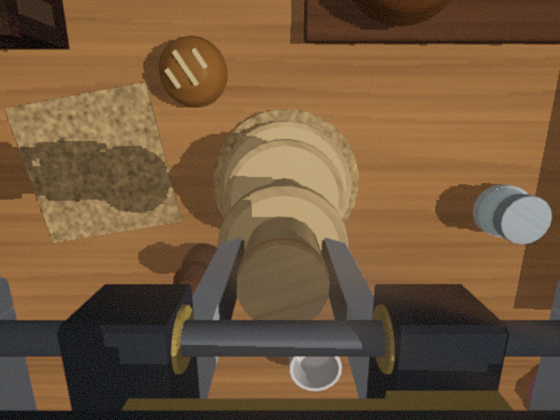

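Call:
move_arm(deltas=[{"delta_pos": [-0.001,0.02,0.002],"grip": 1,"angular": [0,0,0]},{"delta_pos": [0,0.02,0],"grip": 1,"angular": [0,0,0]},{"delta_pos": [0,0.012,0],"grip": 1,"angular": [0,0,0]},{"delta_pos": [0,0.005,0],"grip": 1,"angular": [0,0,0]},{"delta_pos": [0,0,0],"grip": 1,"angular": [0,0,0]},{"delta_pos": [0,0,0],"grip": 1,"angular": [0,0,0]}])

```text
t: 20.6
tcp_pos: [0.6459, -0.1024, 0.1565]
tool_rot: [-0.001, -0.0, -0.707, 0.707]
force: [0.5, 0.3, -1.3]
grip_width: 0.0438
```

```bash
python3 - <<'E'
from h import *
s=st();to(s,[.6445,-.101,.1486]);a=snap("side","13");b=snap("scene","13"); s2=st();to(s2,[.6445,-.101,.1486])
u,v=proj(a,(.6445,-.1,.12))[0].astype(int);p=cv2.resize(a["pixels"][v-50:v+50,u-50:u+50],(400,400),interpolation=cv2.INTER_CUBIC)
u,v=proj(b,(.6445,-.1,.12))[0].astype(int);q=cv2.resize(b["pixels"][v-50:v+50,u-50:u+50],(400,400),interpolation=cv2.INTER_CUBIC)
cv2.imwrite("pics/c13.png",np.hstack([p,q]))
E
```

```text
t 20.60 tcp [ 0.6459 -0.1024  0.1565] w 0.0438 F [ 0.46  0.29 -1.27] j [-0.26  0.42  1.4  -0.    1.31  1.31]
tool delta mm [ 1.4  7.9 -1.4]
t 20.70 tcp [ 0.646  -0.1026  0.1567] w 0.0437 F [ 0.12 -0.25 -2.07] j [-0.26  0.42  1.4  -0.    1.31  1.31]
tool delta mm [ 1.5  8.1 -1.6]
```

View pics/c13.png

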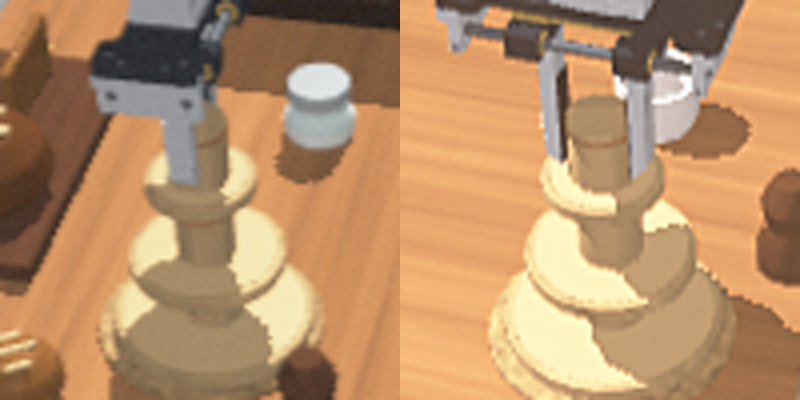

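```bash
python3 - <<'E'
from h import *
P=[(.6445,-.101,z) for z in (.006,.018,.066,.078,.126,.134,.146)]
for n in ("scene13","side13"):
    d=load(n); o=(proj(d,(.6445,-.1,.12))[0].astype(int)-50); print(n,((proj(d,P)-o)*4).round(0).tolist())
E
```

```text
scene13 [[208.0, 325.0], [208.0, 312.0], [205.0, 262.0], [204.0, 250.0], [201.0, 197.0], [200.0, 188.0], [199.0, 174.0]]
side13 [[212.0, 318.0], [211.0, 306.0], [206.0, 258.0], [205.0, 246.0], [200.0, 195.0], [199.0, 186.0], [198.0, 173.0]]
```

Call:
move_arm(deltas=[{"delta_pos": [0.0015,0.004,-0.002],"grip": 1,"angular": [0,0,0]},{"delta_pos": [0,0.003,0],"grip": 1,"angular": [0,0,0]},{"delta_pos": [0,0.001,0],"grip": 1,"angular": [0,0,0]},{"delta_pos": [0,0,0],"grip": 1,"angular": [0,0,0]},{"delta_pos": [0,0,0],"grip": 1,"angular": [0,0,0]}])

```text
t: 21.2
tcp_pos: [0.6438, -0.1003, 0.1486]
tool_rot: [0.0, 0.0, 0.707, -0.707]
force: [-1.2, 0.8, 5.1]
grip_width: 0.0436
```

```bash
python3 - <<'E'
from h import *
s=st()
E
```

```text
t 21.20 tcp [ 0.6438 -0.1003  0.1486] w 0.0436 F [-1.19  0.78  5.12] j [-0.26  0.42  1.42  0.    1.3   1.31]
```

Call:
move_arm(deltas=[{"delta_pos": [0,0,0],"grip": 0.3,"angular": [0,0,0]},{"delta_pos": [0,0,0],"grip": -1,"angular": [0,0,0]},{"delta_pos": [0,0,0],"grip": -1,"angular": [0,0,0]},{"delta_pos": [0,0,0],"grip": -1,"angular": [0,0,0]},{"delta_pos": [0,0,0],"grip": -1,"angular": [0,0,0]},{"delta_pos": [0,-0.02,0],"grip": -1,"angular": [0,0,0]},{"delta_pos": [0,-0.04,0],"grip": -1,"angular": [0,0,0]},{"delta_pos": [0,-0.05,0],"grip": -1,"angular": [0,0,0]},{"delta_pos": [0,-0.04,0],"grip": -1,"angular": [0,0,0]},{"delta_pos": [0,0,0],"grip": -1,"angular": [0,0,0]},{"delta_pos": [0,0,0],"grip": -1,"angular": [0,0,0]}])

```text
t: 22.3
tcp_pos: [0.6442, -0.1006, 0.2984]
tool_rot: [-0.001, -0.001, -0.707, 0.707]
force: [-0.7, 0.2, -0.4]
grip_width: 0.094
```

```bash
python3 - <<'E'
from h import *
s=st();d=snap("wrist","14"); print(proj(d,[(.6445,-.101,.186),(.6445,-.101,.126)]))
E
```

```text
t 22.30 tcp [ 0.6442 -0.1006  0.2984] w 0.0940 F [-0.65  0.25 -0.37] j [-0.26  0.36  1.15 -0.    1.62  1.31]
[[282.72684263 204.19062172]
 [282.67312681 190.85208978]]
```

View pics/wrist14.png

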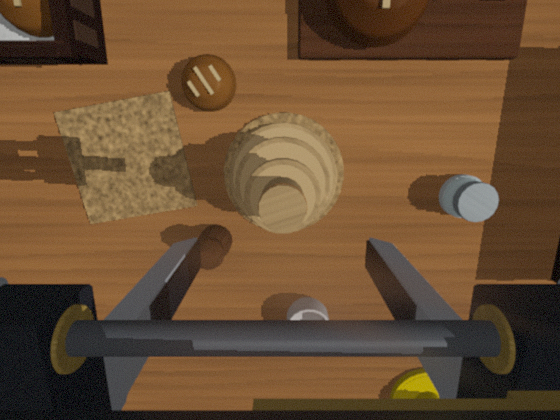

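Call:
move_arm(deltas=[{"delta_pos": [0.04,0,0.008],"grip": -1,"angular": [0,0,0]},{"delta_pos": [0.045,0,0.008],"grip": -1,"angular": [0,0,0]},{"delta_pos": [0.045,0,0.008],"grip": -1,"angular": [0,0,0]},{"delta_pos": [0.045,0.02,0.009],"grip": -1,"angular": [0,0,0]},{"delta_pos": [0.044,0.03,0.009],"grip": -1,"angular": [0,0,0]},{"delta_pos": [0,0.04,0],"grip": -1,"angular": [0,0,0]},{"delta_pos": [0,0.03,0],"grip": -1,"angular": [0,0,0]},{"delta_pos": [0,0,0],"grip": -1,"angular": [0,0,0]},{"delta_pos": [0,0,0],"grip": -1,"angular": [0,0,0]}])

```text
t: 23.25
tcp_pos: [0.4275, -0.1415, 0.179]
tool_rot: [-0.001, -0.001, 0.708, -0.707]
force: [0.7, -0.5, -0.1]
grip_width: 0.0939
```

```bash
python3 - <<'E'
from h import *
s=st();d=snap("wrist","15")
E
```

```text
t 23.25 tcp [ 0.4275 -0.1415  0.179 ] w 0.0939 F [ 0.7  -0.53 -0.11] j [-0.47  0.11  1.79 -0.    1.24  1.1 ]
```

View pics/wrist15.png

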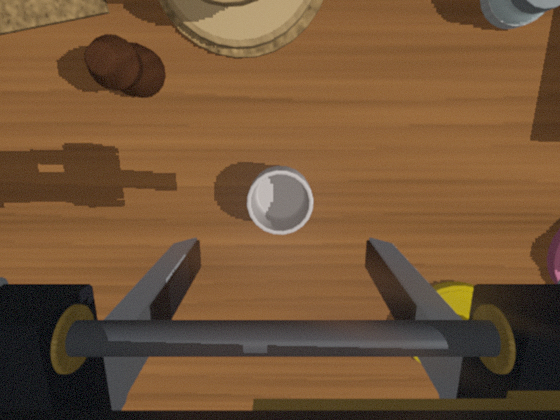

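```bash
python3 - <<'E'
from h import *
d=load("wrist15"); h=cv2.cvtColor(d["pixels"],cv2.COLOR_BGR2HSV)
m=((h[...,1]<60)&(h[...,2]>90)).astype(np.uint8); m[:150]=0;m[240:]=0;m[:,:210]=0;m[:,350:]=0
c=max(cv2.findContours(m,0,1)[0],key=cv2.contourArea); c=cv2.convexHull(c); e=cv2.fitEllipse(c);print(e,cv2.boundingRect(c))
print(ray(d,e[0],.045), ray(d,(280.5,202),.045))
E
```

```text
((279.6772766113281, 200.2877960205078), (66.82666778564453, 68.46590423583984), 5.43341064453125) (246, 166, 68, 69)
[[ 0.42575937 -0.1387115   0.045     ]] [[ 0.42407888 -0.13949357  0.045     ]]
```

Call:
move_arm(deltas=[{"delta_pos": [0.0025,0.03,-0.0025],"grip": -1,"angular": [0,0,0]},{"delta_pos": [0,0.04,0],"grip": -1,"angular": [0,0,0]},{"delta_pos": [0,0.04,0],"grip": -1,"angular": [0,0,0]},{"delta_pos": [0,0.03,0],"grip": -1,"angular": [0,0,0]},{"delta_pos": [0,0.015,0],"grip": -1,"angular": [0,0,0]},{"delta_pos": [0,0,0],"grip": -1,"angular": [0,0,0]},{"delta_pos": [0,0,0],"grip": -1,"angular": [0,0,0]}])

```text
t: 24.0
tcp_pos: [0.4273, -0.14, 0.0259]
tool_rot: [-0.001, -0.001, -0.707, 0.708]
force: [0.7, 0.3, 0.9]
grip_width: 0.094
```

```bash
python3 - <<'E'
from h import *
s=st();d=snap("wrist","16");st()
for k,z in(("wrist2",.06),("wrist6",.06),("wrist11",.06)):
    pass
h=cv2.cvtColor(d["pixels"],cv2.COLOR_BGR2HSV)
E
```

```text
t 24.00 tcp [ 0.4273 -0.14    0.0259] w 0.0940 F [0.69 0.33 0.88] j [-0.47  0.27  2.03 -0.    0.84  1.1 ]
t 24.05 tcp [ 0.4275 -0.1401  0.0263] w 0.0943 F [ 0.15 -0.13  0.69] j [-0.47  0.27  2.03 -0.    0.84  1.1 ]
```

View pics/wrist16.png

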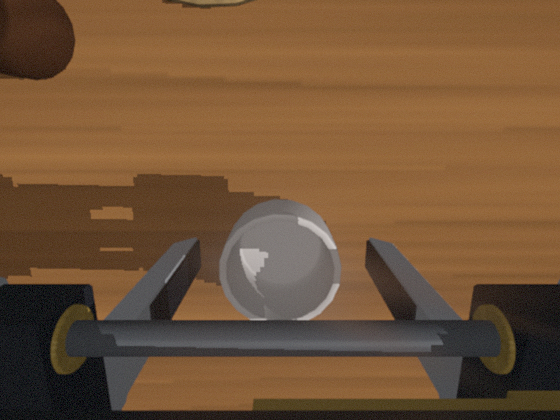

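```bash
python3 - <<'E'
from h import *
b=cv2.imread("pics/wrist16.png")[180:340,200:360]
cv2.imwrite("pics/c16.png",cv2.resize(b,(640,640),interpolation=cv2.INTER_CUBIC))
b=cv2.imread("pics/wrist6.png")[190:350,200:360]
cv2.imwrite("pics/c6.png",cv2.resize(b,(640,640),interpolation=cv2.INTER_CUBIC))
E
```

```text
(no output)
```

View pics/c16.png

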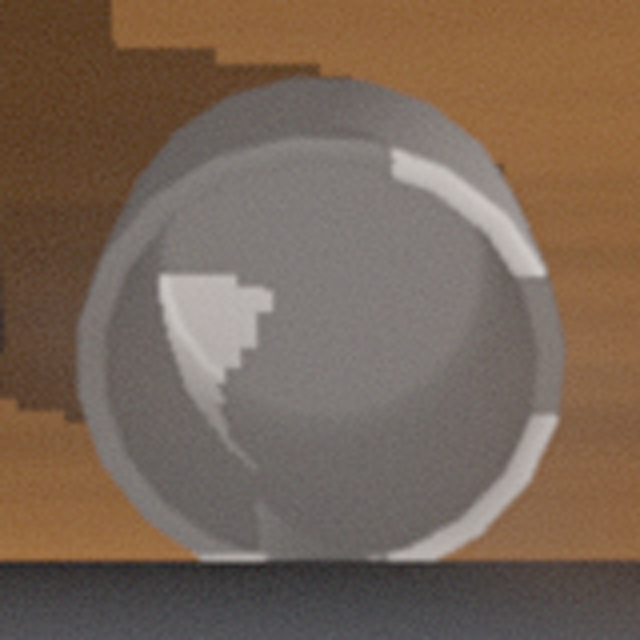

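View pics/c6.png

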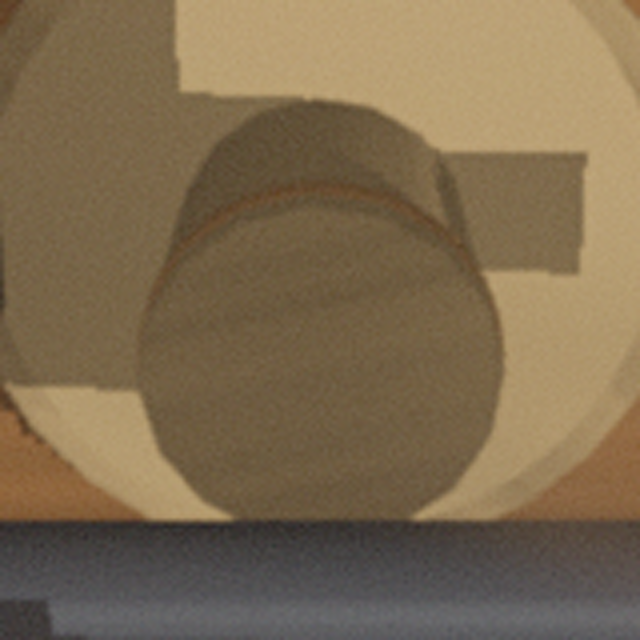

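```bash
python3 - <<'E'
from h import *
d=load("wrist16"); print("bowl-tcp",ray(d,(280.1,269.3),.045)[0][:2]-[.4273,-.14])
d=load("wrist6"); print("med-tcp",ray(d,(280.4,280.5),.06)[0][:2]-[.4599,-.3318])
E
```

```text
bowl-tcp [-0.00218385  0.00111271]
med-tcp [-0.00130941  0.00088655]
```

Call:
move_arm(deltas=[{"delta_pos": [0.001,0.008,-0.001],"grip": -1,"angular": [0,0,0]},{"delta_pos": [0,0.005,0],"grip": -1,"angular": [0,0,0]},{"delta_pos": [0,0,0],"grip": 1,"angular": [0,0,0]},{"delta_pos": [0,0,0],"grip": 1,"angular": [0,0,0]},{"delta_pos": [0,0,0],"grip": 1,"angular": [0,0,0]},{"delta_pos": [0,0,0],"grip": 1,"angular": [0,0,0]},{"delta_pos": [0,0,0],"grip": 1,"angular": [0,0,0]},{"delta_pos": [0,0,0],"grip": 1,"angular": [0,0,0]},{"delta_pos": [0,0,0],"grip": 1,"angular": [0,0,0]}], squeeze=25)

```text
t: 24.95
tcp_pos: [0.4248, -0.1384, 0.012]
tool_rot: [-0.0, -0.0, -0.707, 0.707]
force: [-0.5, -0.6, 2.2]
grip_width: 0.0634
```

```bash
python3 - <<'E'
from h import *
s=st()
E
```

```text
t 24.95 tcp [ 0.4248 -0.1384  0.012 ] w 0.0634 F [-0.48 -0.62  2.16] j [-0.47  0.29  2.05 -0.    0.8   1.1 ]
```

Call:
move_arm(deltas=[{"delta_pos": [0,-0.02,0],"grip": 1,"angular": [0,0,0]},{"delta_pos": [0,-0.04,0],"grip": 1,"angular": [0,0,0]},{"delta_pos": [0,-0.04,0],"grip": 1,"angular": [0,0,0]},{"delta_pos": [0,-0.04,0],"grip": 1,"angular": [0,0,0]},{"delta_pos": [0,-0.04,0],"grip": 1,"angular": [0,0,0]},{"delta_pos": [0,-0.04,0],"grip": 1,"angular": [0,0,0]},{"delta_pos": [0,-0.025,0],"grip": 1,"angular": [0,0,0]},{"delta_pos": [-0.012,0,-0.002],"grip": 1,"angular": [0,0,0]},{"delta_pos": [-0.024,0,-0.004],"grip": 1,"angular": [0,0,0]},{"delta_pos": [-0.03,0,-0.005],"grip": 1,"angular": [0,0,0]},{"delta_pos": [-0.03,0,-0.005],"grip": 1,"angular": [0,0,0]},{"delta_pos": [-0.03,0,-0.005],"grip": 1,"angular": [0,0,0]},{"delta_pos": [-0.03,0,-0.005],"grip": 1,"angular": [0,0,0]},{"delta_pos": [-0.03,0,-0.005],"grip": 1,"angular": [0,0,0]},{"delta_pos": [-0.022,0,-0.004],"grip": 1,"angular": [0,0,0]},{"delta_pos": [-0.0115,0,-0.002],"grip": 1,"angular": [0,0,0]},{"delta_pos": [0,0,0],"grip": 1,"angular": [0,0,0]},{"delta_pos": [0,0,0],"grip": 1,"angular": [0,0,0]},{"delta_pos": [0,0,0],"grip": 1,"angular": [0,0,0]}])

```text
t: 26.85
tcp_pos: [0.643, -0.1014, 0.2567]
tool_rot: [0.001, 0.0, -0.707, 0.707]
force: [0.1, 0.3, -1.5]
grip_width: 0.0636
```

```bash
python3 - <<'E'
from h import *
s=st();to(s,[.6445,-.101,.198]);a=snap("wrist","17");s=st();to(s,[.6445,-.101,.198])
E
```

```text
t 26.85 tcp [ 0.643  -0.1014  0.2567] w 0.0636 F [ 0.15  0.3  -1.51] j [-0.26  0.37  1.24 -0.    1.53  1.31]
tool delta mm [-1.6 58.7 -0.4]
t 26.90 tcp [ 0.6431 -0.1015  0.2571] w 0.0639 F [ 0.26  0.19 -0.98] j [-0.26  0.37  1.24 -0.    1.53  1.31]
tool delta mm [-1.4 59.1 -0.5]
```

View pics/wrist17.png

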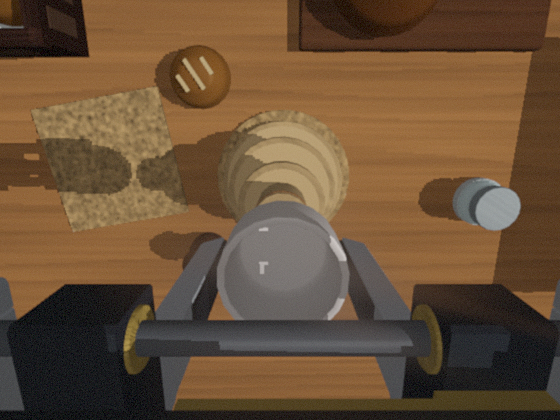

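Call:
move_arm(deltas=[{"delta_pos": [-0.001,0.02,-0.0005],"grip": 1,"angular": [0,0,0]},{"delta_pos": [0,0.015,0],"grip": 1,"angular": [0,0,0]},{"delta_pos": [0,0.01,0],"grip": 1,"angular": [0,0,0]},{"delta_pos": [0,0.005,0],"grip": 1,"angular": [0,0,0]},{"delta_pos": [0,0,0],"grip": 1,"angular": [0,0,0]},{"delta_pos": [0,0,0],"grip": 1,"angular": [0,0,0]}])

```text
t: 27.5
tcp_pos: [0.6455, -0.101, 0.2076]
tool_rot: [-0.0, -0.001, -0.707, 0.707]
force: [0.1, 0.3, -0.7]
grip_width: 0.0632
```

```bash
python3 - <<'E'
from h import *
s=st();to(s,[.6445,-.101,.198]);a=snap("side","18");b=snap("scene","18"); s2=st();to(s2,[.6445,-.101,.198])
o=[]
for d in(a,b):
    u,v=proj(d,(.6445,-.1,.14))[0].astype(int);o.append(cv2.resize(d["pixels"][v-50:v+50,u-50:u+50],(400,400),interpolation=cv2.INTER_CUBIC))
    print(((proj(d,[(.6445,-.101,z) for z in (.018,.078,.138,.186,.206)])-[u-50,v-50])*4).round(0).tolist())
cv2.imwrite("pics/c18.png",np.hstack(o))
E
```

```text
t 27.50 tcp [ 0.6455 -0.101   0.2076] w 0.0632 F [ 0.09  0.3  -0.68] j [-0.26  0.39  1.32 -0.    1.42  1.31]
tool delta mm [ 1.   9.6 -0. ]
t 27.60 tcp [ 0.6456 -0.101   0.2078] w 0.0636 F [ 0.61  0.83 -0.75] j [-0.26  0.39  1.32 -0.    1.42  1.31]
tool delta mm [1.2 9.8 0. ]
[[215.0, 326.0], [209.0, 266.0], [203.0, 202.0], [198.0, 147.0], [195.0, 124.0]]
[[208.0, 332.0], [204.0, 270.0], [200.0, 203.0], [196.0, 147.0], [195.0, 123.0]]
```

View pics/c18.png

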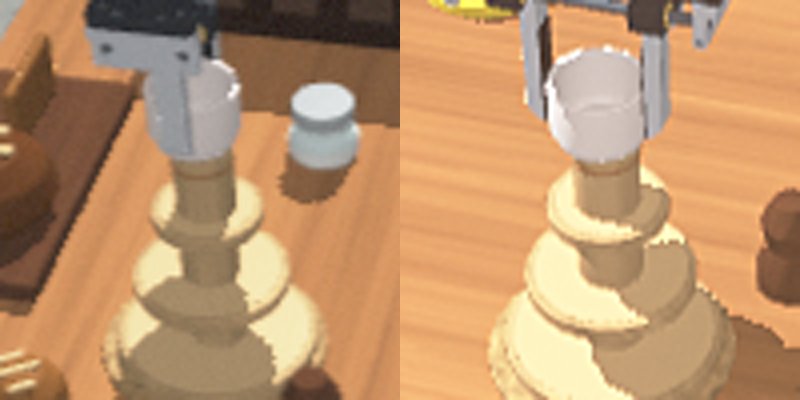

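Call:
move_arm(deltas=[{"delta_pos": [0.0015,0.004,-0.0015],"grip": 1,"angular": [0,0,0]},{"delta_pos": [0,0.003,0],"grip": 1,"angular": [0,0,0]},{"delta_pos": [0,0.002,0],"grip": 1,"angular": [0,0,0]},{"delta_pos": [0,0,0],"grip": 1,"angular": [0,0,0]},{"delta_pos": [0,0,0],"grip": 1,"angular": [0,0,0]}])

```text
t: 28.1
tcp_pos: [0.6438, -0.0993, 0.198]
tool_rot: [-0.0, -0.0, -0.707, 0.707]
force: [1.0, -0.4, 0.3]
grip_width: 0.0632
```

```bash
python3 - <<'E'
from h import *
s=st()
E
```

```text
t 28.10 tcp [ 0.6438 -0.0993  0.198 ] w 0.0632 F [ 0.96 -0.41  0.3 ] j [-0.26  0.4   1.34  0.    1.4   1.31]
```

Call:
move_arm(deltas=[{"delta_pos": [0,0.0007,0],"grip": 1,"angular": [0,0,0]},{"delta_pos": [0,0,0],"grip": 1,"angular": [0,0,0]},{"delta_pos": [0,0,0],"grip": 1,"angular": [0,0,0]}])

```text
t: 28.4
tcp_pos: [0.6439, -0.0993, 0.198]
tool_rot: [-0.0, -0.0, -0.707, 0.707]
force: [-1.4, 0.6, 5.5]
grip_width: 0.0635
```

Seated (5.5 N). Release and rise.

Call:
move_arm(deltas=[{"delta_pos": [0,0,0],"grip": 0,"angular": [0,0,0]},{"delta_pos": [0,0,0],"grip": -1,"angular": [0,0,0]},{"delta_pos": [0,0,0],"grip": -1,"angular": [0,0,0]},{"delta_pos": [0,0,0],"grip": -1,"angular": [0,0,0]},{"delta_pos": [0,0,0],"grip": -1,"angular": [0,0,0]},{"delta_pos": [0,0,0],"grip": -1,"angular": [0,0,0]},{"delta_pos": [0,-0.015,0],"grip": -1,"angular": [0,0,0]},{"delta_pos": [0,-0.03,0],"grip": -1,"angular": [0,0,0]},{"delta_pos": [0,-0.04,0],"grip": -1,"angular": [0,0,0]},{"delta_pos": [0,-0.04,0],"grip": -1,"angular": [0,0,0]},{"delta_pos": [0,0,0],"grip": -1,"angular": [0,0,0]},{"delta_pos": [0,0,0],"grip": -1,"angular": [0,0,0]}])

```text
t: 29.6
tcp_pos: [0.644, -0.0994, 0.323]
tool_rot: [-0.001, -0.001, -0.707, 0.707]
force: [0.2, -0.1, -0.7]
grip_width: 0.0942
```

```bash
python3 - <<'E'
from h import *
s=st();w=snap("wrist","19");a=snap("side","19");b=snap("scene","19"); st()
o=[]
for d in(a,b):
    u,v=proj(d,(.6445,-.1,.14))[0].astype(int);o.append(cv2.resize(d["pixels"][v-50:v+50,u-50:u+50],(400,400),interpolation=cv2.INTER_CUBIC))
    print(((proj(d,[(.6445,-.101,z) for z in (.018,.078,.138,.186,.22)])-[u-50,v-50])*4).round(0).tolist())
cv2.imwrite("pics/c19.png",np.hstack(o))
E
```

```text
t 29.60 tcp [ 0.644  -0.0994  0.323 ] w 0.0942 F [ 0.15 -0.11 -0.67] j [-0.26  0.36  1.1  -0.    1.68  1.31]
t 29.75 tcp [ 0.6429 -0.0992  0.3202] w 0.0943 F [-0.09 -0.23 -0.03] j [-0.26  0.36  1.1  -0.    1.68  1.31]
[[215.0, 326.0], [209.0, 266.0], [203.0, 202.0], [198.0, 147.0], [194.0, 107.0]]
[[208.0, 332.0], [204.0, 270.0], [200.0, 203.0], [196.0, 147.0], [194.0, 105.0]]
```

View pics/c19.png

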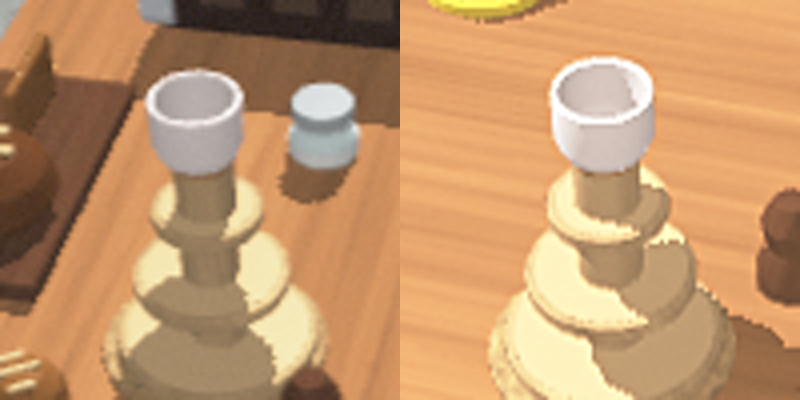

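View pics/wrist19.png

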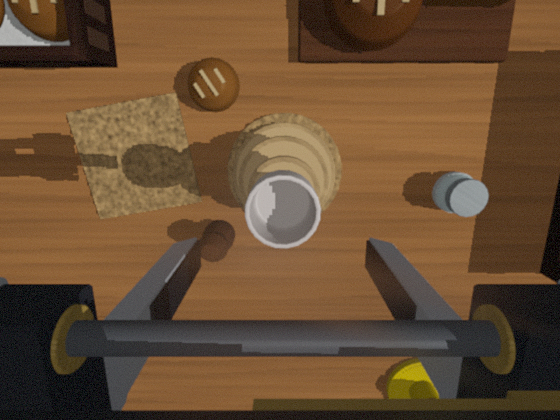

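View pics/scene19.png

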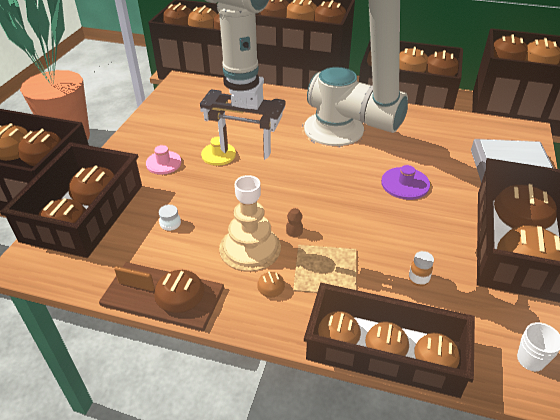

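The stand is straight, the gripper is clear of it, and the bystanders are where they started, so I'm handing the job in.

```bash
python3 - <<'E'
from h import *
print(arm.finish_job()); st()
E
```

```text
the job is handed in; nothing more can be done
None
the job is handed in; nothing more can be done
```

I built the stand on the round mat in the order asked: large tier, medium tier, small tier, then the dip bowl. I handed it in after about 30 s on the robot's clock; no verdict was reported.

- **Seating:** Each piece was pressed down until I felt contact (about 3 to 5.5 N) before I let go.
- **Centring:** In the last side and scene pictures, each piece was centred on the one below to within about 1 pixel, roughly 2 mm. The large tier was within a few mm of the mat's centre. The two cameras disagreed by 1 to 2 pixels on absolute position, within the stated 2 mm calibration error.
- **Standing and released:** The bowl is upright on the top post. The gripper was open and about 90 mm above it.
- **Bystanders and look-alikes:** The jars, bread roll and salt mill looked unmoved by eye. I left the pink, yellow and purple look-alikes alone.

No checks failed.

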